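# Put a pile of returned loan devices back on charge

## Task

Four loan devices have come back in one pile on the black returns mat. Take the pile apart from the top, one device at a time, and set each one flat and fully down into its own charging cradle, the one whose pocket fits it and whose pad has the colour of the caps on its ends (either way round will do). Lower them gently rather than dropping or tipping them, and leave the desk bell and the date stamp where they are.

Things in the scene. Friction and masses are not known exactly. Their poses are not given: they have to be found in the camera images.
- bank: power bank: flat rounded case, top charcoal, with green silicone caps on both ends; 68 (x) by 144 (y) by 22 (z) mm; at the start lowest in the pile, on the mat, turned a little against it. Origin: centre of the underside; z up, y along its length.
- magnifier: pocket video magnifier: flat rounded case, top white with a dark screen, with red silicone caps on both ends; 62 (x) by 118 (y) by 20 (z) mm; at the start second from below, on the power bank, turned a little against it. Origin: centre of the underside; z up, y along its length.
- hotspot: mobile Wi-Fi hotspot: flat rounded case, top black with a small screen, with blue silicone caps on both ends; 54 (x) by 92 (y) by 18 (z) mm; at the start third from below, on the magnifier, turned a little against it. Origin: centre of the underside; z up, y along its length.
- player: audiobook player: flat rounded case, top grey with a white ring, with amber yellow silicone caps on both ends; 40 (x) by 66 (y) by 16 (z) mm; at the start top of the pile, on the hotspot, turned a little against it. Origin: centre of the underside; z up, y along its length.
- bank_cradle: charging cradle of the power bank, fixed: dark grey plate 96 (x) by 172 (y) by 8 mm with a green pad. Pocket 76 x 152 mm at its floor (4 mm clear all round), lips flare outward and stand 12 mm above the floor; a 56 mm gap for fingers in the middle of each long side. Origin: centre of the underside, z up, y along the pocket; pocket floor 8 mm above the origin.
- magnifier_cradle: charging cradle of the pocket video magnifier, fixed: dark grey plate 90 (x) by 146 (y) by 8 mm with a red pad. Pocket 70 x 126 mm at its floor (4 mm clear all round), lips flare outward and stand 12 mm above the floor; a 56 mm gap for fingers in the middle of each long side. Origin: centre of the underside, z up, y along the pocket; pocket floor 8 mm above the origin.
- hotspot_cradle: charging cradle of the mobile Wi-Fi hotspot, fixed: dark grey plate 82 (x) by 120 (y) by 8 mm with a blue pad. Pocket 62 x 100 mm at its floor (4 mm clear all round), lips flare outward and stand 12 mm above the floor; a 56 mm gap for fingers in the middle of each long side. Origin: centre of the underside, z up, y along the pocket; pocket floor 8 mm above the origin.
- player_cradle: charging cradle of the audiobook player, fixed: dark grey plate 68 (x) by 94 (y) by 8 mm with an amber yellow pad. Pocket 48 x 74 mm at its floor (4 mm clear all round), lips flare outward and stand 12 mm above the floor; a 48 mm gap for fingers in the middle of each long side. Origin: centre of the underside, z up, y along the pocket; pocket floor 8 mm above the origin.
- desk_bell: cream desk bell on a black foot, 84 mm across, 57 mm tall; loose bystander at the left. Origin: centre of the underside.
- date_stamp: blue and black self-inking date stamp, 36 x 62 x 102 mm tall, standing; loose bystander at the right. Origin: centre of the underside.

How it is judged (in metres and radians):
At the end, for the whole second after the job is handed in: Each device lies in its own cradle: centre within 10 mm of the cradle's, underside on the pocket floor (5 to 10.5 mm above the cradle's underside), level within 0.05 rad, along the pocket within 0.15 rad either way round, at rest; desk bell and date stamp upright (horizontal distance between bank and bank_cradle below 0.01 m and z of bank in the frame of bank_cradle between 0.005 and 0.0105 m and angle between the y axis of bank and the y axis of bank_cradle, either way round below 0.15 rad and angle between each of bank, magnifier, hotspot, player's own z axis and vertical below 0.05 rad and linear speed of each of bank, magnifier, hotspot, player below 0.02 m/s and horizontal distance between magnifier and magnifier_cradle below 0.01 m and z of magnifier in the frame of magnifier_cradle between 0.005 and 0.0105 m and angle between the y axis of magnifier and the y axis of magnifier_cradle, either way round below 0.15 rad and horizontal distance between hotspot and hotspot_cradle below 0.01 m and z of hotspot in the frame of hotspot_cradle between 0.005 and 0.0105 m and angle between the y axis of hotspot and the y axis of hotspot_cradle, either way round below 0.15 rad and horizontal distance between player and player_cradle below 0.01 m and z of player in the frame of player_cradle between 0.005 and 0.0105 m and angle between the y axis of player and the y axis of player_cradle, either way round below 0.15 rad and angle between each of desk_bell, date_stamp's own z axis and vertical below 0.2 rad); the robot touches nothing.
It fails at once if a device is moved off with another still lying on it (more than 30 mm) ((distance of bank from where it was at the start of the episode above 0.03 m and horizontal distance between bank and magnifier below 0.045 m and z of magnifier in the frame of bank above 0.012 m) or (distance of magnifier from where it was at the start of the episode above 0.03 m and horizontal distance between magnifier and hotspot below 0.045 m and z of hotspot in the frame of magnifier above 0.012 m) or (distance of hotspot from where it was at the start of the episode above 0.03 m and horizontal distance between hotspot and player below 0.045 m and z of player in the frame of hotspot above 0.012 m)).
It fails at once if a device is let fall (by more than about 2 cm) ((linear speed of bank above 0.6 m/s and contact force between bank and the fingers below 0.1 N) or (linear speed of magnifier above 0.6 m/s and contact force between magnifier and the fingers below 0.1 N) or (linear speed of hotspot above 0.6 m/s and contact force between hotspot and the fingers below 0.1 N) or (linear speed of player above 0.6 m/s and contact force between player and the fingers below 0.1 N)).
It fails at once if a device is turned on its side or over (angle between any of bank, magnifier, hotspot, player's own z axis and vertical above 0.8 rad).
It fails at once if the desk bell or the date stamp is shifted by more than 30 mm (distance of any of desk_bell, date_stamp from where it was at the start of the episode above 0.03 m).
It also fails if it takes over 99 s, if anything falls off the work surface, if the arm or the gripper's body presses on something with over 40 N, if the wrist force passes 120 N, or if a joint passes its speed limit or range.

## Robot

A 6-joint arm with a two-finger parallel gripper is mounted at the origin on a cart in front of the work surface, level with it; the furniture and walls round the work are solid. World frame = base frame: x ahead of the robot, y to its left, z up, the work surface at z = 0. Lengths are in m, angles in degrees, forces in N, time in s.
With the tool pointing down it reaches from about 0.4 to 0.825 m from the base axis. Payload 7 kg.
Tool frame: the origin (TCP) lies at the very end of the fingers, on their centre line; the grasp point (between the pads) lies 19 mm behind it (r.grip_depth is the distance from the TCP to the grasp point, in m); z points along the fingers, y is the line along which they close (so a half turn about z gives the same grasp; the last joint's range is limited). The gripper opens to 88 mm and grips with 3 to 60 N. Pads are 19 mm wide; open, the fingers measure 130 mm over their backs; the gripper's body (78 mm by 193 mm) begins 47 mm behind the grasp point.
Start: joints at [90.82, 20.546, 0.682, 0, -70.136, -16.507], TCP at [0.183, 0.65, 0.227] pointing down, gripper open.
Joint ranges: [-176.03, 176.03], [-82.01, 121.73], [-58.28, 71.71], [-173.87, 95.51], [-174.79, -0.11], [-173.66, 173.66]. Speed limits (degrees/s): [136.94, 136.94, 172.46, 180, 180, 180].

## Interface

Orientations are given as [roll, pitch, yaw] about the fixed x, y, z axes, in that order (R = Rz(yaw) Ry(pitch) Rx(roll)).
In Python, from plant import r gives the robot as it stands.
- The arm moves only by the tool play_rows, never from a script. Its argument "rows" is a list that holds one entry, the list of rows, each a list of 5 numbers: the closure, from 0 (fully open) to 1 (shut), then the shift along the tool's x, y, z each as a share of 0.5 m, from -1 to 1, then the turn about the tool's z as a share of 1.5 rad, from -1 to 1. A call has exactly 8 rows; each row is the pose to reach, as a shift and turn from the pose commanded when the call began, along the tool's axes at that moment; what a row does not reach only later rows make up. A row lasts 1/12 s, in which the tool goes at most 41.7 mm and 7.16 degrees, less where a joint would pass 70% of its speed; a pose out of reach is approached as far as the arm can. A call with a number of a shift or a turn outside -1 to 1 is refused whole. A call with a gripper value outside its range is refused whole. The fingers move at their own pace and stop on an object; "squeeze" is the grip in N (left out, the last holds). Time passes only in rows, so rows that repeat a pose let the fingers close, or fill a call up. It gives the time, the measured TCP pose, the force, the opening and the grip force at its end, in the units of the state.
- r.get_state(): the state, without advancing time (a new reading comes with each control period).
- r.capture(name): name is "scene" or "top" or "wrist"; returns the picture (420x560x3 uint8, red, green, blue); there is no depth.
- r.camera_info(name): a dict with "fovy" (degrees; the focal length in pixels is half the picture's height over the tangent of half this angle, whatever the lens; pixels are square), "cx", "cy" (the principal point, pixels), "pose" (4x4, takes a point from camera to world coordinates). Camera axes: x right, y down, z forward; pixel columns grow to the right and rows downward; lengths in m; the calibration is good to about 2 mm. The wrist camera is an equidistant fisheye: a pixel r from the principal point sees the ray r / f radians off the axis. A picture is of the moment at which its call begins: read the wrist's pose just before it. camera_info takes no time and is no camera call; for the wrist camera it gives the pose at the moment of the call.
- r.close_job(): hands the job in; it is judged then, once.
The state is a dict: "time_s": time; "joints": joint angles; "qd": joint speeds; "joint_torque": joint torques, N m; "tcp_pos": TCP position; "eef_rot": TCP orientation; "contact_force": force on the tool from outside, world axes, zero at the start; "moment": the same for the moment, N m; "gripper_width": finger opening in m; "gripper_force": force on a finger pad.
Only numpy, scipy, OpenCV 4.12 (cv2) and the standard library are available. Lean on these libraries where they do the work, as an engineer would, in place of code of your own. Each camera call takes 0.05 s, during which the arm holds its last target. There are 200 camera calls.

## Working session

There is one attempt and no reset: what is moved stays moved. The work goes in short steps, Python scripts to look and compute and a tool call to move; the robot and the scene stay as the last step left them, time stands still between calls to the robot, and variables do not carry over. Pictures are saved under pics/ and viewed, at most 14 in all, crops included, and the job is handed in when it is done.

Besides the shell and the picture viewer there is one more tool, called after ">>>" by a JSON object that holds its "op" and its "data", one argument or row to a line. play_rows: Moves the arm, as the interface text tells. Its arguments: {"type":"object","properties":{"rows":{"type":"array","items":{"type":"array","items":{"type":"array","items":{"type":"number"}}}},"squeeze":{"type":"number"}},"required":["rows"]}

```bash
mkdir -p pics; ls
python3 - <<'E'
from plant import r
import cv2,numpy as np
np.set_printoptions(precision=4,suppress=True)
for n in("top","scene"):
    im=r.capture(n); cv2.imwrite(f"pics/{n}0.png",im[:,:,::-1]); print(n,r.camera_info(n))
s=r.get_state();print(s)
E
```

```text
pics
top {'fovy': 53.0611114064591, 'cx': 279.5244407754594, 'cy': 202.84467808028222, 'pose': array([[ 0.024 , -0.9948,  0.099 ,  0.4088],
       [-0.9997, -0.0242, -0.0011,  0.0171],
       [ 0.0035, -0.099 , -0.9951,  1.2954],
       [ 0.    ,  0.    ,  0.    ,  1.    ]])}
scene {'fovy': 57.89172830240844, 'cx': 275.9844989015191, 'cy': 208.24221130594958, 'pose': array([[-0.8216, -0.4179,  0.3876,  0.1192],
       [-0.5699,  0.6145, -0.5455,  0.5286],
       [-0.0103, -0.6691, -0.7431,  0.8019],
       [ 0.    ,  0.    ,  0.    ,  1.    ]])}
{'time_s': 0.1, 'joints': array([ 90.82  ,  20.5894,   0.64  ,  -0.0167, -70.1354, -16.5086]), 'qd': array([-0.0936, -0.0025,  0.0893,  0.0848, -0.0446, -0.0457]), 'joint_torque': array([ -0.0018, -58.4165,  29.3755,   7.0157,   0.0102,  -0.    ]), 'tcp_pos': array([0.1824, 0.6494, 0.2257]), 'eef_rot': array([179.9142,  -0.009 , -15.6943]), 'contact_force': array([0.5378, 0.4222, 0.3558]), 'moment': array([-0.0644,  0.005 , -0.0265]), 'gripper_force': 0.0, 'gripper_width': 0.08765206382797325}
```

View pics/top0.png

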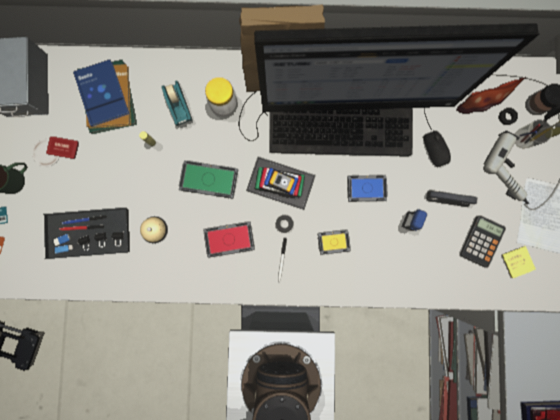

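View pics/scene0.png

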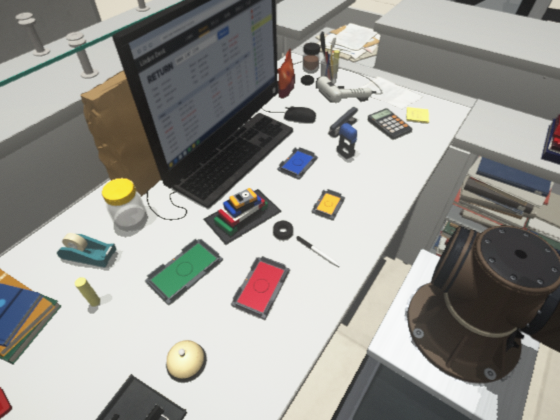

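The top view shows the pads: green (208,179), red (229,240), blue (367,188), amber (334,242). The pile is at about (281,182), the bell at (153,230) and the stamp at (413,220). Next I'll segment and measure these.

```bash
cat > h.py <<'E'
import cv2,numpy as np
np.set_printoptions(precision=4,suppress=True)
RNG={'green':((55,110,40),(85,255,255)),'red':((172,130,60),(180,255,255)),'blue':((105,110,60),(125,255,255)),'amber':((18,130,80),(30,255,255))}
def rays(info,uv,fish=False,h=420):
    uv=np.atleast_2d(uv).astype(float); f=h/2/np.tan(np.radians(info['fovy']/2))
    d=(uv-[info['cx'],info['cy']])
    if fish:
        rr=np.linalg.norm(d,axis=1,keepdims=True); th=rr/f
        v=np.hstack([d/np.maximum(rr,1e-9)*np.sin(th),np.cos(th)])
    else: v=np.hstack([d/f,np.ones((len(d),1))])
    return v@info['pose'][:3,:3].T, info['pose'][:3,3]
def toz(info,uv,z,fish=False):
    v,o=rays(info,uv,fish); return o+v*((z-o[2])/v[:,2:3])
def mask(im,c):
    hsv=cv2.cvtColor(im,cv2.COLOR_RGB2HSV); m=cv2.inRange(hsv,*[np.array(x) for x in RNG[c]])
    if c=='red': m|=cv2.inRange(hsv,np.array((0,130,60)),np.array((8,255,255)))
    return m
def blobs(im,c,amin=30):
    n,l,st,ce=cv2.connectedComponentsWithStats(mask(im,c))
    return [(st[i,4],ce[i],l==i) for i in range(1,n) if st[i,4]>=amin]
def rect(info,m,z,fish=False):
    """min-area rect on plane z of mask pixels: centre, sizes(long,short mm), yaw deg of long axis"""
    cs,_=cv2.findContours(m.astype(np.uint8),cv2.RETR_EXTERNAL,cv2.CHAIN_APPROX_NONE)
    p=toz(info,np.vstack(cs)[:,0],z,fish)[:,:2]
    (c,(w,h),a)=cv2.minAreaRect((p*1000).astype(np.float32))
    if w<h: w,h,a=h,w,a+90
    return np.array(c)/1000,(w,h),(a+90)%180-90
E
python3 - <<'E'
from h import *; from plant import r
im=cv2.imread('pics/top0.png')[:,:,::-1].copy(); info=r.camera_info('top')
for c in RNG:
    for a,ce,m in blobs(im,c,8):
        if 120<ce[0]<430 and 140<ce[1]<270: print(c,a,ce,*rect(info,m,.009), toz(info,ce,.07)[0,:2])
cv2.imwrite('pics/crop.png',cv2.resize(im[140:220,230:330,::-1],None,fx=7,fy=7,interpolation=cv2.INTER_CUBIC))
print('bell,stamp',toz(info,[[153,230],[413,220]],.03))
E
```

```text
green 1023 [207.9501 178.8289] [0.6059 0.2385] (145.10121154785156, 68.42884063720703) 82.56782531738281 [0.5966 0.228 ]
green 67 [258.2388 177.7015] [0.6126 0.0836] (64.15222930908203, 10.0424222946167) -8.266632080078125 [0.6036 0.0801]
green 50 [300.94 185.68] [ 0.5934 -0.0498] (64.22674560546875, 7.773187160491943) -10.672386169433594 [ 0.5829 -0.046 ]
red 62 [262.5323 177.371 ] [0.6146 0.0701] (61.7945671081543, 9.70980167388916) -9.612602233886719 [0.6048 0.0675]
red 59 [297.1695 186.4407] [ 0.5918 -0.0377] (61.97552490234375, 9.720494270324707) -12.786323547363281 [ 0.5804 -0.035 ]
red 853 [228.3259 239.0211] [0.4227 0.1687] (121.01033782958984, 65.52117156982422) -79.44282341003418 [0.4216 0.1617]
blue 59 [268.4407 176.1356] [0.6189 0.0519] (53.335594177246094, 10.161148071289062) -18.812164306640625 [0.609  0.0502]
blue 42 [293.381  186.2857] [ 0.5898 -0.0255] (53.19926834106445, 8.592950820922852) -20.39228057861328 [ 0.5806 -0.0238]
blue 557 [366.9731 187.5153] [ 0.591  -0.2532] (93.70772552490234, 52.932533264160156) -88.60177743434906 [ 0.5822 -0.2403]
blue 152 [419.0789 218.8882] [ 0.4972 -0.4129] (52.45448303222656, 28.425071716308594) -20.754287719726562 [ 0.4936 -0.3928]
amber 49 [273.1429 177.0612] [0.6163 0.0377] (44.62398147583008, 10.727116584777832) -20.96271514892578 [0.6065 0.0363]
amber 44 [290.0455 184.5909] [ 0.5944 -0.0156] (42.23887252807617, 9.750247955322266) -20.38518524169922 [ 0.5854 -0.0139]
amber 315 [333.7619 241.6698] [ 0.4219 -0.1524] (68.59911346435547, 42.165740966796875) -82.30830717086792 [ 0.4213 -0.1444]
bell,stamp [[ 0.4436  0.3932  0.03  ]
 [ 0.4925 -0.3878  0.03  ]]
```

View pics/crop.png

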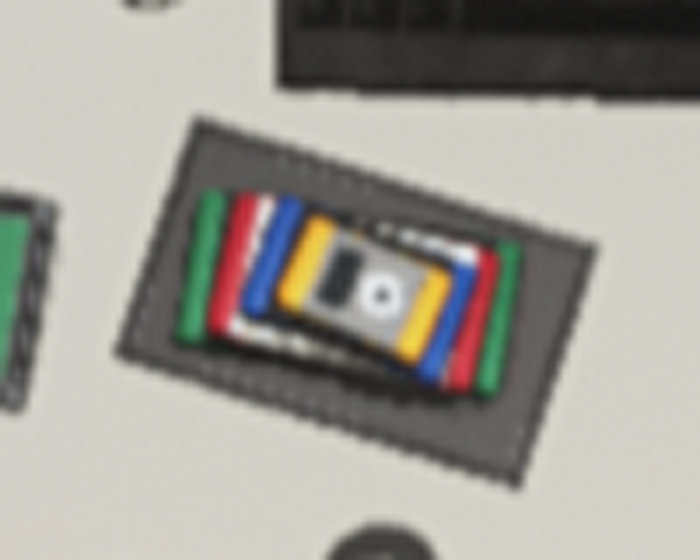

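The crop shows the stack in order: amber at about (365,290), then blue, red and green caps. All axes are within about 20° of the world y axis. I'm moving above the pile now to look with the wrist camera.

>>> {"op": "play_rows", "data": {
  "rows": [
    [[0, 0.45, 0.4, 0, 0.66], [0, 0.45, 0.4, 0, 0.66], [0, 0.45, 0.4, 0, 0.66], [0, 0.45, 0.4, 0, 0.66], [0, 0.45, 0.4, 0, 0.66], [0, 0.45, 0.4, 0, 0.66], [0, 0.45, 0.4, 0, 0.66], [0, 0.45, 0.4, 0, 0.66]]
  ],
  "squeeze": 15
}}

```text
time_s: 0.77
tcp_pos: [0.3465, 0.3918, 0.2266]
eef_rot: [180.0, -0.0, -72.9]
contact_force: [-0.6, 0.6, -0.3]
gripper_width: 0.0878
gripper_force: 0.0
```

```bash
cat >> h.py <<'E'
def go(st,x,y,z,yaw):
    """shares (x,y,z,turn) from measured state to target TCP"""
    y0=np.radians(st['eef_rot'][2]); d=np.array([x,y,z])-st['tcp_pos']
    X=np.array([np.cos(y0),np.sin(y0),0]);Y=np.array([np.sin(y0),-np.cos(y0),0])
    t=-((yaw-st['eef_rot'][2]+180)%360-180)
    return np.array([d@X/.5,d@Y/.5,-d[2]/.5,np.radians(t)/1.5]),'dist mm %.0f turn %.1f'%(1000*np.linalg.norm(d),t)
E
python3 - <<'E'
from h import *; from plant import r
s=r.get_state(); print(s['time_s'],s['tcp_pos'],s['eef_rot'],s['joints'],*go(s,.57,.012,.3,-110))
E
```

```text
0.7667 [0.3465 0.3918 0.2266] [179.9545  -0.0466 -72.9092] [ 70.0189   6.219  -18.2746  -0.009  -65.5711 -52.9244] [ 0.8574 -0.2041 -0.1468  0.4316] dist mm 447 turn 37.1
```

>>> {"op": "play_rows", "data": {
  "rows": [
    [[0, 0.62, -0.15, -0.14, 0.43], [0, 0.62, -0.15, -0.14, 0.43], [0, 0.62, -0.15, -0.14, 0.43], [0, 0.62, -0.15, -0.14, 0.43], [0, 0.62, -0.15, -0.14, 0.43], [0, 0.62, -0.15, -0.14, 0.43], [0, 0.62, -0.15, -0.14, 0.43], [0, 0.62, -0.15, -0.14, 0.43]]
  ]
}}

```text
time_s: 1.43
tcp_pos: [0.5109, 0.1212, 0.2972]
eef_rot: [-180.0, 0.0, -109.4]
contact_force: [0.9, 0.1, -0.9]
gripper_width: 0.0878
gripper_force: 0.0
```

Run:
```python
from h import *; from plant import r
s=r.get_state(); print(s['time_s'],s['tcp_pos'],s['eef_rot'],s['joints'],*go(s,.57,.012,.3,-110))
```

```text
1.4333 [0.5109 0.1212 0.2972] [-179.9879    0.01   -109.3977] [ 34.7723   3.9958 -11.4824   0.0041 -74.5066 -54.1711] [ 0.1668 -0.184  -0.0056  0.007 ] dist mm 124 turn 0.6
```

>>> {"op": "play_rows", "data": {
  "rows": [
    [[0, 0.17, -0.18, 0, 0], [0, 0.17, -0.18, 0, 0], [0, 0.17, -0.18, 0, 0], [0, 0.17, -0.18, 0, 0], [0, 0.17, -0.18, 0, 0], [0, 0.17, -0.18, 0, 0], [0, 0.17, -0.18, 0, 0], [0, 0.17, -0.18, 0, 0]]
  ]
}}

```text
time_s: 2.1
tcp_pos: [0.5666, 0.0147, 0.2967]
eef_rot: [-180.0, 0.0, -109.3]
contact_force: [0.8, -0.1, 0.9]
gripper_width: 0.0876
gripper_force: 0.0
```

Run:
```python
from h import *; from plant import r
s=r.get_state(); i=r.camera_info('wrist'); im=r.capture('wrist'); cv2.imwrite('pics/w1.png',im[:,:,::-1]); print(s['tcp_pos'],s['eef_rot'],i)
import pickle; pickle.dump((im,i),open('w1.pkl','wb'))
for c in RNG:
    for a,ce,m in blobs(im,c,60): print(c,a,ce,*rect(i,m,.009,True))
```

```text
[0.5666 0.0147 0.2967] [-179.9893    0.0175 -109.2647] {'fovy': 65.70646984690485, 'cx': 278.61901704745645, 'cy': 203.24435511546778, 'pose': array([[-0.944 ,  0.3182,  0.0867,  0.5433],
       [ 0.3298,  0.9112,  0.2469, -0.0518],
       [-0.0004,  0.2617, -0.9652,  0.4548],
       [ 0.    ,  0.    ,  0.    ,  1.    ]])}
green 341 [245.5718 131.8065] [ 0.5934 -0.0483] (69.18811798095703, 10.939416885375977) -9.266876220703125
green 207 [264.2995 225.913 ] [0.6127 0.0871] (70.28536987304688, 17.079833984375) 0.8702651858329773
green 1157 [300.3086 304.9551] [0.6063 0.2353] (77.31903076171875, 52.21999740600586) -16.67040252685547
red 386 [250.4145 139.658 ] [ 0.5914 -0.0352] (67.33539581298828, 12.74364948272705) -11.690086364746094
red 2182 [399.1705 223.6833] [0.4224 0.1683] (123.26860809326172, 65.48853302001953) -78.2438735961914
red 249 [260.502  220.3775] [0.6165 0.0777] (66.25344848632812, 9.506852149963379) -13.405464172363281
blue 1204 [203.0623  13.6902] [ 0.5903 -0.2364] (61.41332244873047, 56.536930084228516) -87.64071989059448
blue 362 [255.4475 149.9061] [ 0.5919 -0.01
[... 208 characters left out ...]
7 -0.1525] (69.54571533203125, 43.28639221191406) -81.94440650939941
amber 306 [256.3039 159.1895] [ 0.5923 -0.0071] (47.19575881958008, 12.584324836730957) -19.67699432373047
amber 254 [253.8425 204.0472] [0.617  0.0519] (45.969947814941406, 11.516135215759277) -22.224586486816406
amber 490 [114.6224 271.8612] [0.8838 0.0864] (99.9563217163086, 41.770145416259766) 57.63588333129883
amber 445 [441.7865 270.9393] [0.3648 0.2677] (99.86238861083984, 39.883087158203125) 83.9354248046875
amber 2044 [401.1531 314.3704] [0.4341 0.328 ] (553.1895141601562, 25.113521575927734) -19.232467651367188
amber 212 [405.6415 398.7406] [0.4711 0.5714] (140.73817443847656, 29.129974365234375) 87.74417877197266
```

View pics/w1.png

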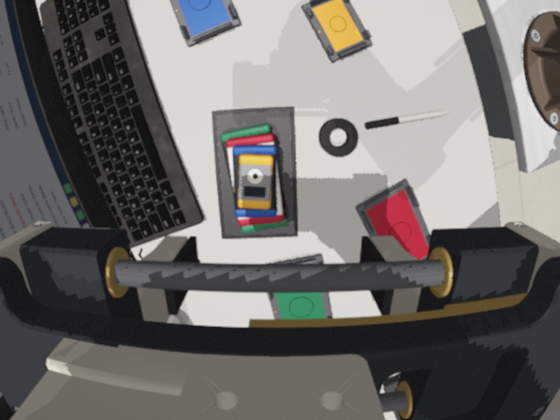

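The wrist view shows the player lying in the middle of the stack at about (255,181), with all four cradles in sight. The amber and red pad positions agree with the top view to within 1 mm.

```bash
cat >> h.py <<'E'
def device(im,i,c,z,fish,near,rad=.1):
    """device pose from its two cap blobs, top at height z"""
    b=[]
    for a,ce,m in blobs(im,c,15):
        p,sz,yaw=rect(i,m,z,fish)
        if np.hypot(*(p-near))<rad and sz[0]<90 and sz[1]<35: b.append((a,p,sz,yaw,m))
    b=sorted(b,key=lambda t:-t[0])[:2]; mm=b[0][4]|b[1][4]
    c_,sz,yaw=rect(i,mm,z,fish); d=b[0][1]-b[1][1]
    mid=(b[0][1]+b[1][1])/2
    print(c,'rect',c_,np.round(sz,1),round(yaw,1),'mid',mid,'capyaw',[round(t[3],1) for t in b],'line %.1f len %.1f'%(np.degrees(np.arctan2(*d[::-1]))%180,1000*np.hypot(*d)))
E
python3 - <<'E'
from h import *; from plant import r
import pickle
im,i=pickle.load(open('w1.pkl','rb')); t=cv2.imread('pics/top0.png')[:,:,::-1].copy(); ti=r.camera_info('top')
for c,z in(('amber',.078),('blue',.062),('red',.044),('green',.024)):
    device(im,i,c,z,True,[.595,.015]); device(t,ti,c,z,False,[.595,.015])
E
```

```text
amber rect [0.5947 0.0105] [64.9 40. ] 67.9 mid [0.5951 0.0109] capyaw [-19.7, -22.2] line 67.3 len 54.1
amber rect [0.5954 0.0113] [64.4 42.2] 68.8 mid [0.5948 0.0114] capyaw [-21.0, -20.4] line 67.6 len 54.5
blue rect [0.5973 0.013 ] [88.8 52.4] 70.7 mid [0.5985 0.0157] capyaw [-19.7, -19.2] line 70.2 len 73.5
blue rect [0.5965 0.0139] [88.9 51.1] 69.4 mid [0.5963 0.0133] capyaw [-18.8, -20.4] line 69.4 len 79.3
red rect [0.5987 0.0146] [116.9  62. ] 77.7 mid [0.5992 0.0155] capyaw [-11.7, -13.4] line 77.5 len 106.5
red rect [0.5979 0.0161] [116.9  60.3] 78.0 mid [0.5979 0.0162] capyaw [-9.6, -12.8] line 78.1 len 107.2
green rect [0.6015 0.0168] [141.8  66.9] 81.5 mid [0.6011 0.017 ] capyaw [-9.3, 0.9] line 81.9 len 132.1
green rect [0.6009 0.0176] [141.7  63.4] 81.9 mid [0.6007 0.0169] capyaw [-8.3, -10.7] line 81.8 len 133.2
```

Run:
```python
from h import *; from plant import r
s=r.get_state(); print(s['tcp_pos'],*go(s,.595,.011,.11,-112))
```

```text
[0.5667 0.0148 0.2968] [-0.0116 -0.056   0.3736  0.0319] dist mm 189 turn 2.7
```

>>> {"op": "play_rows", "data": {
  "rows": [
    [[0, -0.012, -0.056, 0.05, 0.032], [0, -0.012, -0.056, 0.12, 0.032], [0, -0.012, -0.056, 0.19, 0.032], [0, -0.012, -0.056, 0.26, 0.032], [0, -0.012, -0.056, 0.32, 0.032], [0, -0.012, -0.056, 0.36, 0.032], [0, -0.012, -0.056, 0.374, 0.032], [0, -0.012, -0.056, 0.374, 0.032]]
  ]
}}

```text
time_s: 2.82
tcp_pos: [0.5943, 0.0105, 0.108]
eef_rot: [179.9, -0.1, -112.0]
contact_force: [-0.2, 0.4, 0.3]
gripper_width: 0.0878
gripper_force: 0.0
```

Run:
```python
from h import *; from plant import r
s=r.get_state(); print(s['tcp_pos'],*go(s,.595,.011,.066,-112))
im=r.capture('wrist'); cv2.imwrite('pics/w2.png',im[:,:,::-1])
```

```text
[0.5943 0.0105 0.108 ] [-0.0015 -0.001   0.0841 -0.0005] dist mm 42 turn -0.0
```

View pics/w2.png

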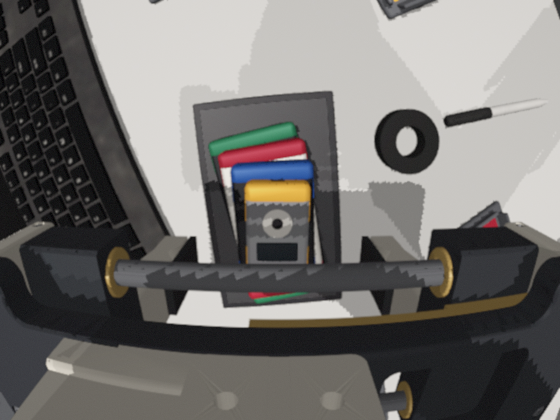

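The player at about (278,230) is centred between the fingers. I'll lower and close.

>>> {"op": "play_rows", "data": {
  "rows": [
    [[0, -0.002, 0, 0.03, 0], [0, -0.002, 0, 0.06, 0], [0, -0.002, 0, 0.08, 0], [0, -0.002, 0, 0.084, 0], [0, -0.002, 0, 0.084, 0], [1, -0.002, 0, 0.084, 0], [1, -0.002, 0, 0.084, 0], [1, -0.002, 0, 0.084, 0]]
  ]
}}

```text
time_s: 3.53
tcp_pos: [0.5963, 0.011, 0.0685]
eef_rot: [-179.9, 0.1, -112.1]
contact_force: [-0.7, 0.2, 0.3]
gripper_width: 0.0727
gripper_force: 0.0
```

>>> {"op": "play_rows", "data": {
  "rows": [
    [[1, 0, 0, 0, 0], [1, 0, 0, 0, 0], [1, 0, 0, 0, 0], [1, 0, 0, 0, 0], [1, 0, 0, 0, 0], [1, 0, 0, 0, 0], [1, 0, 0, 0, 0], [1, 0, 0, 0, 0]]
  ]
}}

```text
time_s: 4.2
tcp_pos: [0.5957, 0.0109, 0.0676]
eef_rot: [180.0, -0.0, -112.1]
contact_force: [0.4, -0.9, 1.4]
gripper_width: 0.0397
gripper_force: 15.0
```

>>> {"op": "play_rows", "data": {
  "rows": [
    [[1, 0, 0, -0.01, 0], [1, 0, 0, -0.03, 0], [1, 0, 0, -0.06, 0], [1, 0, 0, -0.1, 0], [1, 0, 0, -0.14, 0], [1, 0, 0, -0.17, 0], [1, 0, 0, -0.19, 0], [1, 0, 0, -0.2, 0]]
  ]
}}

```text
time_s: 4.87
tcp_pos: [0.5964, 0.011, 0.1699]
eef_rot: [-179.9, 0.1, -112.1]
contact_force: [-0.7, 0.7, -0.7]
gripper_width: 0.0395
gripper_force: 15.0
```

Run:
```python
from h import *; from plant import r
s=r.get_state(); print(s['tcp_pos'],s['gripper_width'],*go(s,.4223,-.1525,.15,-82.1))
```

```text
[0.5964 0.011  0.1699] 0.03953927466384581 [ 0.4341  0.1996  0.0397 -0.3492] dist mm 240 turn -30.0
```

>>> {"op": "play_rows", "data": {
  "rows": [
    [[1, 0.03, 0.012, 0, -0.03], [1, 0.09, 0.04, 0, -0.08], [1, 0.16, 0.072, 0, -0.13], [1, 0.23, 0.105, 0, -0.19], [1, 0.3, 0.137, 0, -0.24], [1, 0.36, 0.165, 0, -0.29], [1, 0.41, 0.188, 0.02, -0.33], [1, 0.434, 0.2, 0.04, -0.349]]
  ]
}}

```text
time_s: 5.53
tcp_pos: [0.4187, -0.1539, 0.1475]
eef_rot: [-180.0, 0.0, -82.0]
contact_force: [-0.0, 0.2, -1.7]
gripper_width: 0.0398
gripper_force: 15.0
```

>>> {"op": "play_rows", "data": {
  "rows": [
    [[1, 0, 0, 0.02, 0], [1, 0, 0, 0.05, 0], [1, 0, 0, 0.08, 0], [1, 0, 0, 0.11, 0], [1, 0, 0, 0.14, 0], [1, 0, 0, 0.15, 0], [1, 0, 0, 0.15, 0], [1, 0, 0, 0.15, 0]]
  ]
}}

```text
time_s: 6.2
tcp_pos: [0.4214, -0.1526, 0.0727]
eef_rot: [180.0, -0.0, -82.1]
contact_force: [-0.1, 0.6, -0.6]
gripper_width: 0.0402
gripper_force: 15.0
```

Run:
```python
from h import *; from plant import r
s=r.get_state(); print(s['tcp_pos'],s['eef_rot'],s['gripper_width'],*go(s,.4223,-.1525,.016,-82.1))
im=r.capture('wrist'); cv2.imwrite('pics/w3.png',im[:,:,::-1])
```

```text
[ 0.4214 -0.1526  0.0727] [179.9548  -0.0077 -82.1113] 0.040188137906641164 [ 0.0001 -0.0019  0.1134 -0.0001] dist mm 57 turn -0.0
```

View pics/w3.png

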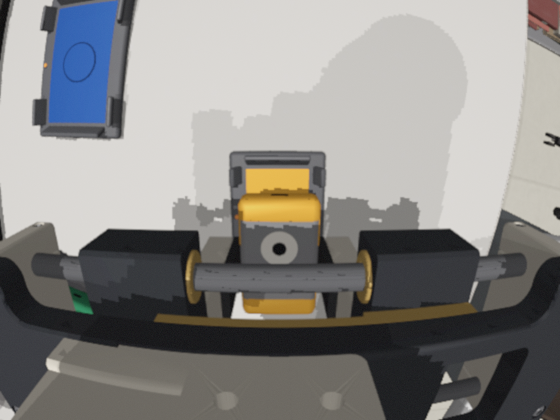

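The player at about (280,255) lines up with its amber pad at (278,180). I'll lower into the pocket.

>>> {"op": "play_rows", "data": {
  "rows": [
    [[1, 0, -0.002, 0.02, 0], [1, 0, -0.002, 0.04, 0], [1, 0, -0.002, 0.06, 0], [1, 0, -0.002, 0.08, 0], [1, 0, -0.002, 0.095, 0], [1, 0, -0.002, 0.106, 0], [1, 0, -0.002, 0.113, 0], [1, 0, -0.002, 0.113, 0]]
  ]
}}

```text
time_s: 6.92
tcp_pos: [0.4223, -0.1524, 0.0158]
eef_rot: [180.0, 0.0, -82.1]
contact_force: [-0.3, -0.4, -0.4]
gripper_width: 0.0399
gripper_force: 15.0
```

>>> {"op": "play_rows", "data": {
  "rows": [
    [[1, 0, 0, 0.001, 0], [1, 0, 0, 0.002, 0], [1, 0, 0, 0.003, 0], [1, 0, 0, 0.004, 0], [1, 0, 0, 0.004, 0], [1, 0, 0, 0.004, 0], [1, 0, 0, 0.004, 0], [1, 0, 0, 0.004, 0]]
  ]
}}

```text
time_s: 7.58
tcp_pos: [0.4224, -0.1524, 0.0141]
eef_rot: [-180.0, 0.0, -82.1]
contact_force: [-1.3, 0.1, -0.6]
gripper_width: 0.0401
gripper_force: 15.0
```

>>> {"op": "play_rows", "data": {
  "rows": [
    [[1, 0, 0, 0.001, 0], [1, 0, 0, 0.002, 0], [1, 0, 0, 0.003, 0], [1, 0, 0, 0.004, 0], [1, 0, 0, 0.004, 0], [1, 0, 0, 0.004, 0], [1, 0, 0, 0.004, 0], [1, 0, 0, 0.004, 0]]
  ]
}}

```text
time_s: 8.25
tcp_pos: [0.4224, -0.1524, 0.0125]
eef_rot: [-180.0, -0.0, -82.1]
contact_force: [-3.0, 0.6, 8.4]
gripper_width: 0.0399
gripper_force: 15.0
```

>>> {"op": "play_rows", "data": {
  "rows": [
    [[0.3, 0, 0, -0.002, 0], [0.3, 0, 0, -0.002, 0], [0.3, 0, 0, -0.002, 0], [0.3, 0, 0, -0.002, 0], [0.3, 0, 0, -0.002, 0], [0.3, 0, 0, -0.03, 0], [0.3, 0, 0, -0.08, 0], [0.3, 0, 0, -0.15, 0]]
  ]
}}

```text
time_s: 8.92
tcp_pos: [0.4203, -0.1524, 0.0859]
eef_rot: [179.7, 0.0, -82.1]
contact_force: [1.2, -1.8, -0.2]
gripper_width: 0.0612
gripper_force: 0.0
```

Run:
```python
from h import *; from plant import r
s=r.get_state(); print(s['tcp_pos'],s['gripper_width'],*go(s,.565,-.05,.25,-110.5))
```

```text
[ 0.4203 -0.1524  0.0859] 0.061209165098126184 [-0.1634 -0.3147 -0.3283  0.3299] dist mm 242 turn 28.4
```

>>> {"op": "play_rows", "data": {
  "rows": [
    [[0, -0.03, -0.03, -0.08, 0.05], [0, -0.08, -0.1, -0.16, 0.12], [0, -0.13, -0.17, -0.22, 0.18], [0, -0.18, -0.23, -0.28, 0.24], [0, -0.22, -0.28, -0.32, 0.29], [0, -0.25, -0.31, -0.33, 0.33], [0, -0.26, -0.33, -0.33, 0.33], [0, -0.26, -0.33, -0.33, 0.33]]
  ]
}}

```text
time_s: 9.58
tcp_pos: [0.5717, 0.002, 0.2534]
eef_rot: [-179.8, 0.1, -110.4]
contact_force: [1.3, -0.5, -0.9]
gripper_width: 0.0873
gripper_force: 0.0
```

```bash
cat > look.py <<'E'
import sys; from h import *; from plant import r
n,c,z=sys.argv[1],sys.argv[2],float(sys.argv[3])
i=r.camera_info('wrist'); im=r.capture('wrist'); t=r.capture('top'); ti=r.camera_info('top'); s=r.get_state()
cv2.imwrite(f'pics/{n}.png',im[:,:,::-1]); cv2.imwrite(f'pics/{n}t.png',t[:,:,::-1])
print(s['time_s'],s['tcp_pos'],s['eef_rot'])
device(im,i,c,z,True,[.597,.015],.085)
try: device(t,ti,c,z,False,[.597,.015],.085)
except Exception as e: print(e)
E
python3 look.py w4 blue .0625
```

```text
9.6833 [ 0.5682 -0.0002  0.2514] [ 179.9411   -0.026  -110.4134]
blue rect [0.5977 0.0123] [89.9 52.3] 69.9 mid [0.5979 0.0134] capyaw [-20.6, -20.0] line 70.1 len 77.7
list index out of range
```

View pics/w4.png

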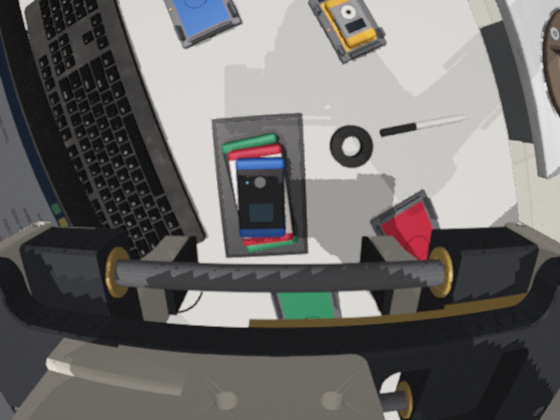

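The player sits flat in its cradle at about (350,20). The hotspot, at about (262,198), is now on top with its pose measured.

Run:
```python
from h import *; from plant import r
s=r.get_state(); print(s['tcp_pos'],*go(s,.5975,.013,.08,-110))
```

```text
[ 0.5682 -0.0002  0.2514] [-0.0452 -0.0458  0.3428 -0.0048] dist mm 174 turn -0.4
```

>>> {"op": "play_rows", "data": {
  "rows": [
    [[0, -0.02, -0.02, 0.04, 0], [0, -0.045, -0.046, 0.1, -0.005], [0, -0.045, -0.046, 0.17, -0.005], [0, -0.045, -0.046, 0.24, -0.005], [0, -0.045, -0.046, 0.3, -0.005], [0, -0.045, -0.046, 0.33, -0.005], [0, -0.045, -0.046, 0.343, -0.005], [0, -0.045, -0.046, 0.343, -0.005]]
  ]
}}

```text
time_s: 10.35
tcp_pos: [0.5958, 0.011, 0.0788]
eef_rot: [179.8, -0.1, -110.1]
contact_force: [-0.6, -0.2, 0.6]
gripper_width: 0.0876
gripper_force: 0.0
```

Run:
```python
from h import *; from plant import r
s=r.get_state(); print(s['tcp_pos'],*go(s,.5975,.013,.0485,-110))
```

```text
[0.5958 0.011  0.0788] [-0.0049 -0.0019  0.0606 -0.0011] dist mm 30 turn -0.1
```

>>> {"op": "play_rows", "data": {
  "rows": [
    [[0, -0.003, -0.001, 0.02, 0], [0, -0.003, -0.001, 0.04, 0], [0, -0.003, -0.001, 0.055, 0], [0, -0.003, -0.001, 0.06, 0], [0, -0.003, -0.001, 0.06, 0], [1, -0.003, -0.001, 0.06, 0], [1, -0.003, -0.001, 0.06, 0], [1, -0.003, -0.001, 0.06, 0]]
  ]
}}

```text
time_s: 11.02
tcp_pos: [0.5988, 0.0134, 0.0511]
eef_rot: [-180.0, 0.0, -110.0]
contact_force: [0.4, -0.2, -0.1]
gripper_width: 0.0729
gripper_force: 0.0
```

>>> {"op": "play_rows", "data": {
  "rows": [
    [[1, 0, 0, 0, 0], [1, 0, 0, 0, 0], [1, 0, 0, 0, 0], [1, 0, 0, 0, 0], [1, 0, 0, 0, 0], [1, 0, 0, 0, 0], [1, 0, 0, 0, 0], [1, 0, 0, 0, 0]]
  ],
  "squeeze": 20
}}

```text
time_s: 11.68
tcp_pos: [0.5985, 0.0133, 0.0508]
eef_rot: [-180.0, 0.0, -110.0]
contact_force: [-1.0, 0.5, 3.1]
gripper_width: 0.0536
gripper_force: 19.9
```

>>> {"op": "play_rows", "data": {
  "rows": [
    [[1, 0, 0, -0.01, 0], [1, 0, 0, -0.03, 0], [1, 0, 0, -0.06, 0], [1, 0, 0, -0.1, 0], [1, 0, 0, -0.14, 0], [1, 0, 0, -0.17, 0], [1, 0, 0, -0.19, 0], [1, 0, 0, -0.2, 0]]
  ]
}}

```text
time_s: 12.35
tcp_pos: [0.5991, 0.0134, 0.1527]
eef_rot: [-179.9, 0.1, -110.1]
contact_force: [0.2, 0.7, -2.1]
gripper_width: 0.0538
gripper_force: 19.9
```

Run:
```python
from h import *; from plant import r
s=r.get_state(); print(s['tcp_pos'],s['gripper_width'],*go(s,.591,-.2532,.14,-88.5))
```

```text
[0.5991 0.0134 0.1527] 0.05380784736860459 [ 0.5064 -0.1676  0.0253 -0.2508] dist mm 267 turn -21.6
```

>>> {"op": "play_rows", "data": {
  "rows": [
    [[1, 0.03, -0.01, 0, -0.02], [1, 0.09, -0.03, 0, -0.05], [1, 0.16, -0.053, 0, -0.08], [1, 0.23, -0.076, 0, -0.12], [1, 0.3, -0.1, 0, -0.15], [1, 0.36, -0.12, 0, -0.18], [1, 0.42, -0.14, 0, -0.21], [1, 0.46, -0.152, 0, -0.24]]
  ]
}}

```text
time_s: 13.02
tcp_pos: [0.59, -0.2314, 0.1497]
eef_rot: [179.9, 0.0, -89.4]
contact_force: [0.6, 0.2, -1.5]
gripper_width: 0.0536
gripper_force: 19.9
```

Run:
```python
from h import *; from plant import r
i=r.camera_info('wrist'); im=r.capture('wrist'); cv2.imwrite('pics/w5.png',im[:,:,::-1])
for a,ce,m in blobs(im,'blue',100): print(a,ce,*rect(i,m,.009,True))
s=r.get_state(); print(s['tcp_pos'],s['gripper_width'],*go(s,.591,-.2532,.07,-88.5))
```

```text
2680 [416.6396  18.075 ] [ 0.4594 -0.4162] (85.15739440917969, 55.11363220214844) -22.815902709960938
6228 [277.543  162.7701] [ 0.5875 -0.2575] (108.97573852539062, 92.055908203125) -5.4100799560546875
[ 0.5897 -0.2337  0.1496] 0.05367173255055336 [ 0.039  -0.0021  0.1591 -0.0088] dist mm 82 turn -0.8
```

View pics/w5.png

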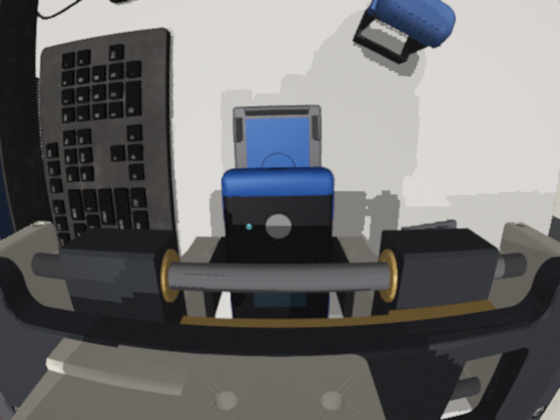

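The hotspot at about (278,240) is in line with its blue pad at (278,145). The stamp stays clear at the upper right.

>>> {"op": "play_rows", "data": {
  "rows": [
    [[1, 0.01, 0, 0.01, -0.009], [1, 0.025, -0.001, 0.03, -0.009], [1, 0.036, -0.002, 0.06, -0.009], [1, 0.039, -0.002, 0.09, -0.009], [1, 0.039, -0.002, 0.12, -0.009], [1, 0.039, -0.002, 0.15, -0.009], [1, 0.039, -0.002, 0.16, -0.009], [1, 0.039, -0.002, 0.16, -0.009]]
  ]
}}

```text
time_s: 13.73
tcp_pos: [0.5908, -0.2475, 0.0681]
eef_rot: [179.8, 0.1, -88.6]
contact_force: [0.1, -0.2, -0.9]
gripper_width: 0.0542
gripper_force: 19.9
```

Run:
```python
from h import *; from plant import r
s=r.get_state(); print(s['tcp_pos'],s['gripper_width'],*go(s,.591,-.2532,.018,-88.5))
```

```text
[ 0.5908 -0.2475  0.0681] 0.05423408340381539 [ 0.0115 -0.0001  0.1002 -0.0015] dist mm 50 turn -0.1
```

>>> {"op": "play_rows", "data": {
  "rows": [
    [[1, 0.01, 0, 0.01, 0], [1, 0.01, 0, 0.02, 0], [1, 0.01, 0, 0.03, 0], [1, 0.01, 0, 0.045, 0], [1, 0.01, 0, 0.055, 0], [1, 0.01, 0, 0.06, 0], [1, 0.01, 0, 0.06, 0], [1, 0.01, 0, 0.06, 0]]
  ]
}}

```text
time_s: 14.4
tcp_pos: [0.5923, -0.2533, 0.0405]
eef_rot: [180.0, -0.0, -88.6]
contact_force: [0.5, -0.8, -1.1]
gripper_width: 0.0536
gripper_force: 19.9
```

Run:
```python
from h import *; from plant import r
s=r.get_state(); print(s['tcp_pos'],s['eef_rot'],s['gripper_width'],*go(s,.591,-.2532,.016,-88.5))
```

```text
[ 0.5923 -0.2533  0.0405] [179.986   -0.0036 -88.6463] 0.05364327139280474 [-0.0004  0.0025  0.0489 -0.0017] dist mm 24 turn -0.1
```

>>> {"op": "play_rows", "data": {
  "rows": [
    [[1, 0, 0.002, 0.01, 0], [1, 0, 0.002, 0.02, 0], [1, 0, 0.002, 0.03, 0], [1, 0, 0.002, 0.04, 0], [1, 0, 0.002, 0.048, 0], [1, 0, 0.002, 0.05, 0], [1, 0, 0.002, 0.051, 0], [1, 0, 0.002, 0.052, 0]]
  ]
}}

```text
time_s: 15.07
tcp_pos: [0.5913, -0.2534, 0.0145]
eef_rot: [180.0, -0.0, -88.6]
contact_force: [0.1, -0.3, -1.0]
gripper_width: 0.0539
gripper_force: 19.9
```

>>> {"op": "play_rows", "data": {
  "rows": [
    [[1, 0, 0, 0.001, 0], [1, 0, 0, 0.002, 0], [1, 0, 0, 0.003, 0], [1, 0, 0, 0.003, 0], [1, 0, 0, 0.003, 0], [1, 0, 0, 0.003, 0], [1, 0, 0, 0.003, 0], [1, 0, 0, 0.003, 0]]
  ]
}}

```text
time_s: 15.73
tcp_pos: [0.5915, -0.2534, 0.0138]
eef_rot: [-180.0, -0.0, -88.6]
contact_force: [-2.1, 2.1, 5.0]
gripper_width: 0.0535
gripper_force: 19.9
```

>>> {"op": "play_rows", "data": {
  "rows": [
    [[0.15, 0, 0, -0.002, 0], [0.15, 0, 0, -0.002, 0], [0.15, 0, 0, -0.002, 0], [0.15, 0, 0, -0.002, 0], [0.15, 0, 0, -0.002, 0], [0.1, 0, 0, -0.03, 0], [0, 0, 0, -0.09, 0], [0, 0, 0, -0.16, 0]]
  ]
}}

```text
time_s: 16.4
tcp_pos: [0.5895, -0.253, 0.0916]
eef_rot: [179.7, 0.1, -88.7]
contact_force: [1.6, 0.3, 0.6]
gripper_width: 0.0852
gripper_force: 0.0
```

>>> {"op": "play_rows", "data": {
  "rows": [
    [[0, -0.03, 0.005, -0.08, 0.02], [0, -0.1, 0.015, -0.14, 0.05], [0, -0.17, 0.025, -0.19, 0.08], [0, -0.24, 0.035, -0.24, 0.11], [0, -0.31, 0.04, -0.28, 0.14], [0, -0.37, 0.04, -0.3, 0.16], [0, -0.43, 0.04, -0.3, 0.16], [0, -0.5, 0.04, -0.3, 0.16]]
  ]
}}

```text
time_s: 17.07
tcp_pos: [0.5655, -0.0024, 0.2447]
eef_rot: [-179.8, 0.1, -102.4]
contact_force: [1.2, -0.3, -0.9]
gripper_width: 0.0883
gripper_force: 0.0
```

```bash
python3 look.py w6 red .0445
python3 - <<'E'
from h import *; from plant import r
s=r.get_state(); print(s['tcp_pos'],*go(s,.5985,.0155,.07,-102.2))
a=cv2.imread('pics/w6.png')
b=cv2.imread('pics/w6t.png')[150:290,170:410]
cv2.imwrite('pics/w6c.png',np.vstack([a,cv2.resize(b,(560,327))])[:,:][:600] if 0 else np.vstack([cv2.resize(a,(400,300)),cv2.resize(b,(400,233))]))
E
```

```text
17.1667 [0.5654 0.     0.2435] [-179.9432    0.0757 -102.1856]
red rect [0.5986 0.014 ] [116.3  61.3] 78.1 mid [0.5988 0.0151] capyaw [-12.6, -11.9] line 78.0 len 107.5
list index out of range
[0.5654 0.     0.2435] [-0.0442 -0.0582  0.3471  0.0002] dist mm 177 turn 0.0
```

View pics/w6c.png

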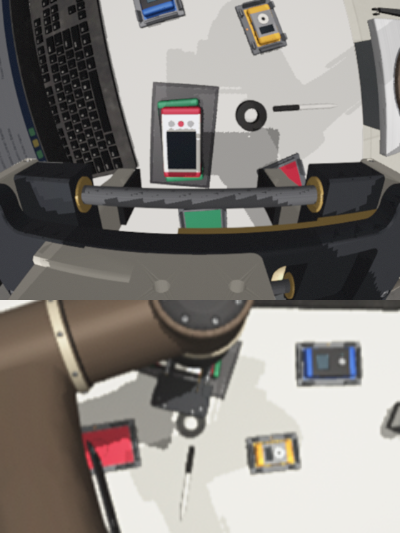

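The hotspot and player are both seated. The magnifier, at about (181,140) in the composite, is now on top.

>>> {"op": "play_rows", "data": {
  "rows": [
    [[0, -0.02, -0.03, 0.04, 0], [0, -0.044, -0.057, 0.1, 0], [0, -0.044, -0.057, 0.17, 0], [0, -0.044, -0.057, 0.24, 0], [0, -0.044, -0.057, 0.3, 0], [0, -0.044, -0.057, 0.33, 0], [0, -0.044, -0.057, 0.347, 0], [0, -0.044, -0.057, 0.347, 0]]
  ]
}}

```text
time_s: 17.83
tcp_pos: [0.5968, 0.0109, 0.0675]
eef_rot: [179.8, -0.1, -102.4]
contact_force: [-0.3, -0.5, 0.7]
gripper_width: 0.0874
gripper_force: 0.0
```

Run:
```python
from h import *; from plant import r
s=r.get_state(); print(s['tcp_pos'],*go(s,.5986,.0148,.031,-102))
```

```text
[0.5968 0.0109 0.0675] [-0.0085 -0.0018  0.073  -0.005 ] dist mm 37 turn -0.4
```

>>> {"op": "play_rows", "data": {
  "rows": [
    [[0, -0.006, -0.001, 0.02, -0.005], [0, -0.006, -0.001, 0.04, -0.005], [0, -0.006, -0.001, 0.06, -0.005], [0, -0.006, -0.001, 0.072, -0.005], [0, -0.006, -0.001, 0.072, -0.005], [0, -0.006, -0.001, 0.072, -0.005], [1, -0.006, -0.001, 0.072, -0.005], [1, -0.006, -0.001, 0.072, -0.005]]
  ]
}}

```text
time_s: 18.5
tcp_pos: [0.5995, 0.0144, 0.0341]
eef_rot: [-180.0, 0.0, -102.0]
contact_force: [-0.4, -0.2, 0.4]
gripper_width: 0.0792
gripper_force: 0.0
```

>>> {"op": "play_rows", "data": {
  "rows": [
    [[1, 0, 0, 0, 0], [1, 0, 0, 0, 0], [1, 0, 0, 0, 0], [1, 0, 0, 0, 0], [1, 0, 0, 0, 0], [1, 0, 0, 0, 0], [1, 0, 0, 0, 0], [1, 0, 0, 0, 0]]
  ],
  "squeeze": 25
}}

```text
time_s: 19.17
tcp_pos: [0.5993, 0.0144, 0.0339]
eef_rot: [-180.0, 0.0, -102.0]
contact_force: [-1.3, 1.0, 5.7]
gripper_width: 0.0617
gripper_force: 25.0
```

>>> {"op": "play_rows", "data": {
  "rows": [
    [[1, 0, 0, -0.01, 0], [1, 0, 0, -0.03, 0], [1, 0, 0, -0.06, 0], [1, 0, 0, -0.1, 0], [1, 0, 0, -0.14, 0], [1, 0, 0, -0.17, 0], [1, 0, 0, -0.19, 0], [1, 0, 0, -0.2, 0]]
  ]
}}

```text
time_s: 19.83
tcp_pos: [0.5996, 0.0144, 0.1355]
eef_rot: [-179.9, 0.1, -102.0]
contact_force: [0.2, -0.6, -1.9]
gripper_width: 0.0618
gripper_force: 25.0
```

Run:
```python
from h import *; from plant import r
s=r.get_state(); print(s['tcp_pos'],s['gripper_width'],*go(s,.4226,.1685,.11,-79))
```

```text
[0.5996 0.0144 0.1355] 0.061765941745274416 [-0.228   0.4102  0.0509 -0.2673] dist mm 236 turn -23.0
```

>>> {"op": "play_rows", "data": {
  "rows": [
    [[1, -0.015, 0.027, 0, -0.02], [1, -0.045, 0.08, 0, -0.06], [1, -0.08, 0.145, 0, -0.1], [1, -0.12, 0.215, 0, -0.14], [1, -0.155, 0.28, 0, -0.18], [1, -0.19, 0.34, 0, -0.22], [1, -0.215, 0.387, 0, -0.25], [1, -0.228, 0.41, 0.02, -0.267]]
  ]
}}

```text
time_s: 20.5
tcp_pos: [0.4207, 0.17, 0.1246]
eef_rot: [-179.9, 0.1, -78.8]
contact_force: [0.2, 0.2, -1.7]
gripper_width: 0.0613
gripper_force: 25.0
```

>>> {"op": "play_rows", "data": {
  "rows": [
    [[1, 0, 0, 0, 0], [1, 0, 0, 0.02, 0], [1, 0, 0, 0.04, 0], [1, 0, 0, 0.06, 0], [1, 0, 0, 0.08, 0], [1, 0, 0, 0.1, 0], [1, 0, 0, 0.1, 0], [1, 0, 0, 0.1, 0]]
  ]
}}

```text
time_s: 21.17
tcp_pos: [0.4221, 0.1676, 0.0731]
eef_rot: [179.9, -0.1, -79.1]
contact_force: [0.4, -0.3, -1.3]
gripper_width: 0.0617
gripper_force: 25.0
```

Run:
```python
from h import *; from plant import r
im=r.capture('wrist'); cv2.imwrite('pics/w7.png',im[:,:,::-1])
s=r.get_state(); print(s['tcp_pos'],s['eef_rot'],s['gripper_width'],*go(s,.4226,.1685,.019,-79))
```

```text
[0.4224 0.168  0.0736] [179.9665  -0.0366 -79.053 ] 0.061595688878176284 [-0.0008 -0.0006  0.1093 -0.0006] dist mm 55 turn -0.1
```

View pics/w7.png

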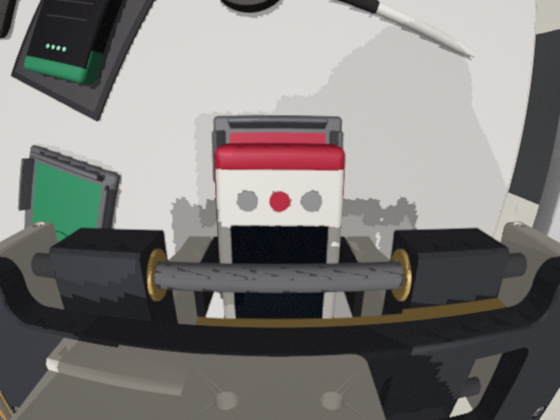

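The magnifier (280,220) is square above its red pocket (278,140). I'll lower it.

>>> {"op": "play_rows", "data": {
  "rows": [
    [[1, 0, 0, 0.02, 0], [1, 0, 0, 0.04, 0], [1, 0, 0, 0.06, 0], [1, 0, 0, 0.08, 0], [1, 0, 0, 0.095, 0], [1, 0, 0, 0.105, 0], [1, 0, 0, 0.109, 0], [1, 0, 0, 0.109, 0]]
  ]
}}

```text
time_s: 21.88
tcp_pos: [0.4222, 0.1683, 0.019]
eef_rot: [180.0, -0.0, -79.0]
contact_force: [0.8, 0.5, -2.1]
gripper_width: 0.0617
gripper_force: 25.0
```

>>> {"op": "play_rows", "data": {
  "rows": [
    [[1, 0, 0, 0.001, 0], [1, 0, 0, 0.002, 0], [1, 0, 0, 0.003, 0], [1, 0, 0, 0.004, 0], [1, 0, 0, 0.004, 0], [1, 0, 0, 0.004, 0], [1, 0, 0, 0.004, 0], [1, 0, 0, 0.004, 0]]
  ]
}}

```text
time_s: 22.55
tcp_pos: [0.4222, 0.1684, 0.0171]
eef_rot: [-180.0, 0.0, -79.0]
contact_force: [0.1, 0.4, -1.8]
gripper_width: 0.0611
gripper_force: 25.0
```

>>> {"op": "play_rows", "data": {
  "rows": [
    [[1, 0, 0, 0.001, 0], [1, 0, 0, 0.002, 0], [1, 0, 0, 0.003, 0], [1, 0, 0, 0.004, 0], [1, 0, 0, 0.004, 0], [1, 0, 0, 0.004, 0], [1, 0, 0, 0.004, 0], [1, 0, 0, 0.004, 0]]
  ]
}}

```text
time_s: 23.22
tcp_pos: [0.4222, 0.1684, 0.0167]
eef_rot: [-180.0, -0.0, -79.0]
contact_force: [-9.2, -1.2, 25.8]
gripper_width: 0.062
gripper_force: 25.0
```

>>> {"op": "play_rows", "data": {
  "rows": [
    [[1, 0, 0, -0.002, 0], [1, 0, 0, -0.003, 0], [0, 0, 0, -0.003, 0], [0, 0, 0, -0.003, 0], [0, 0, 0, -0.003, 0], [0, 0, 0, -0.003, 0], [0, 0, 0, -0.003, 0], [0, 0, 0, -0.003, 0]]
  ]
}}

```text
time_s: 23.88
tcp_pos: [0.4222, 0.1683, 0.0165]
eef_rot: [180.0, -0.0, -79.0]
contact_force: [-0.7, 1.3, -0.8]
gripper_width: 0.087
gripper_force: 0.0
```

>>> {"op": "play_rows", "data": {
  "rows": [
    [[0, 0, 0, -0.03, 0], [0, 0, 0, -0.09, 0], [0, 0, 0, -0.17, 0], [0, 0, 0, -0.25, 0], [0, 0.03, -0.05, -0.33, 0.06], [0, 0.07, -0.11, -0.4, 0.12], [0, 0.12, -0.17, -0.44, 0.2], [0, 0.18, -0.22, -0.45, 0.27]]
  ]
}}

```text
time_s: 24.55
tcp_pos: [0.5386, 0.1095, 0.2422]
eef_rot: [-179.7, 0.2, -102.4]
contact_force: [0.9, 1.4, 0.8]
gripper_width: 0.087
gripper_force: 0.0
```

Run:
```python
from h import *; from plant import r
s=r.get_state(); print(s['tcp_pos'],s['gripper_width'],*go(s,.567,.015,.25,-98.3))
```

```text
[0.5386 0.1095 0.2422] 0.0870382798477103 [ 0.1724 -0.0962 -0.0156 -0.048 ] dist mm 99 turn -4.1
```

>>> {"op": "play_rows", "data": {
  "rows": [
    [[0, 0.03, -0.02, 0, -0.02], [0, 0.07, -0.04, 0, -0.048], [0, 0.11, -0.06, 0, -0.048], [0, 0.14, -0.08, 0, -0.048], [0, 0.165, -0.09, 0, -0.048], [0, 0.172, -0.096, 0, -0.048], [0, 0.172, -0.096, 0, -0.048], [0, 0.172, -0.096, 0, -0.048]]
  ]
}}

```text
time_s: 25.22
tcp_pos: [0.5648, 0.015, 0.2377]
eef_rot: [180.0, 0.0, -98.1]
contact_force: [-0.4, 0.5, -0.0]
gripper_width: 0.0876
gripper_force: 0.0
```

```bash
python3 look.py w8 green .0245
python3 - <<'E'
from h import *; from plant import r
s=r.get_state(); print(s['tcp_pos'],*go(s,.601,.0168,.05,-98.3))
E
```

```text
25.3167 [0.5648 0.0155 0.2379] [-179.9951    0.0117  -98.0724]
green rect [0.6018 0.0168] [142.4  65.5] 81.2 mid [0.6016 0.0167] capyaw [-8.9, -3.2] line 81.4 len 130.9
list index out of range
[0.5648 0.0155 0.2379] [-0.0128 -0.0714  0.3758  0.0026] dist mm 191 turn 0.2
```

View pics/w8.png

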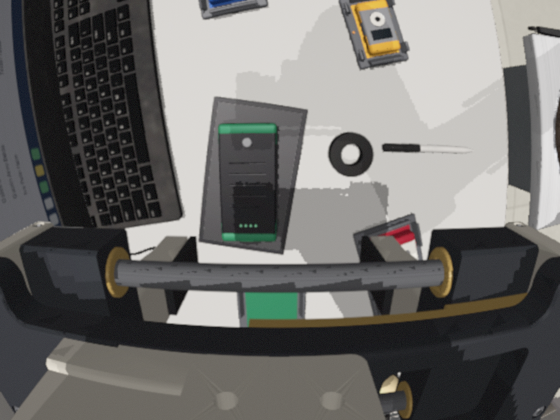

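Only the bank remains on the mat, at about (248,182). The red cap is in its cradle at (400,237).

>>> {"op": "play_rows", "data": {
  "rows": [
    [[0, -0.01, -0.03, 0.04, 0], [0, -0.013, -0.072, 0.1, 0.004], [0, -0.013, -0.072, 0.17, 0.004], [0, -0.013, -0.072, 0.24, 0.004], [0, -0.013, -0.072, 0.3, 0.004], [0, -0.013, -0.072, 0.34, 0.004], [0, -0.013, -0.072, 0.36, 0.004], [0, -0.013, -0.072, 0.36, 0.004]]
  ]
}}

```text
time_s: 25.98
tcp_pos: [0.6, 0.0164, 0.0556]
eef_rot: [179.8, -0.1, -98.4]
contact_force: [-0.9, 0.6, 0.5]
gripper_width: 0.0879
gripper_force: 0.0
```

Run:
```python
from h import *; from plant import r
s=r.get_state(); print(s['tcp_pos'],s['eef_rot'],*go(s,.6014,.0168,.009,-98.4))
```

```text
[0.6    0.0164 0.0556] [179.7873  -0.0979 -98.4109] [-0.0011 -0.0027  0.0933 -0.0001] dist mm 47 turn -0.0
```

>>> {"op": "play_rows", "data": {
  "rows": [
    [[0, 0, 0, 0.02, 0], [0, 0, 0, 0.04, 0], [0, 0, 0, 0.06, 0], [0, 0, 0, 0.08, 0], [0, 0, 0, 0.09, 0], [0, 0, 0, 0.093, 0], [1, 0, 0, 0.093, 0], [1, 0, 0, 0.093, 0]]
  ]
}}

```text
time_s: 26.65
tcp_pos: [0.6017, 0.0161, 0.0116]
eef_rot: [-180.0, 0.0, -98.4]
contact_force: [-0.1, -1.0, 1.0]
gripper_width: 0.0793
gripper_force: 0.0
```

>>> {"op": "play_rows", "data": {
  "rows": [
    [[1, 0, 0, 0, 0], [1, 0, 0, 0, 0], [1, 0, 0, 0, 0], [1, 0, 0, 0, 0], [1, 0, 0, 0, 0], [1, 0, 0, 0, 0], [1, 0, 0, 0, 0], [1, 0, 0, 0, 0]]
  ],
  "squeeze": 35
}}

```text
time_s: 27.32
tcp_pos: [0.6019, 0.0162, 0.0119]
eef_rot: [-179.9, 0.0, -98.4]
contact_force: [0.0, 0.6, 5.6]
gripper_width: 0.0679
gripper_force: 35.0
```

>>> {"op": "play_rows", "data": {
  "rows": [
    [[1, 0, 0, -0.01, 0], [1, 0, 0, -0.03, 0], [1, 0, 0, -0.06, 0], [1, 0, 0, -0.1, 0], [1, 0, 0, -0.14, 0], [1, 0, 0, -0.17, 0], [1, 0, 0, -0.19, 0], [1, 0, 0, -0.2, 0]]
  ]
}}

```text
time_s: 27.98
tcp_pos: [0.6018, 0.0163, 0.1131]
eef_rot: [-179.9, 0.1, -98.5]
contact_force: [0.9, 0.2, -2.9]
gripper_width: 0.0677
gripper_force: 35.0
```

Run:
```python
from h import *; from plant import r
s=r.get_state(); print(s['tcp_pos'],s['gripper_width'],*go(s,.606,.2385,.11,-97.4))
```

```text
[0.6018 0.0163 0.1131] 0.06767929392885905 [-0.4409  0.0571  0.0063 -0.0122] dist mm 222 turn -1.1
```

>>> {"op": "play_rows", "data": {
  "rows": [
    [[1, -0.03, 0.004, 0, 0], [1, -0.09, 0.012, 0, -0.003], [1, -0.16, 0.02, 0, -0.006], [1, -0.23, 0.03, 0, -0.009], [1, -0.3, 0.04, 0, -0.012], [1, -0.36, 0.047, 0, -0.012], [1, -0.41, 0.053, 0, -0.012], [1, -0.441, 0.057, 0.01, -0.012]]
  ]
}}

```text
time_s: 28.65
tcp_pos: [0.6054, 0.2416, 0.106]
eef_rot: [-180.0, 0.0, -97.3]
contact_force: [0.8, 0.2, -2.4]
gripper_width: 0.0677
gripper_force: 35.0
```

>>> {"op": "play_rows", "data": {
  "rows": [
    [[1, 0, 0, 0, 0], [1, 0, 0, 0.01, 0], [1, 0, 0, 0.03, 0], [1, 0, 0, 0.05, 0], [1, 0, 0, 0.07, 0], [1, 0, 0, 0.08, 0], [1, 0, 0, 0.08, 0], [1, 0, 0, 0.08, 0]]
  ]
}}

```text
time_s: 29.32
tcp_pos: [0.6056, 0.2378, 0.0659]
eef_rot: [180.0, -0.0, -97.5]
contact_force: [0.6, 0.3, -1.7]
gripper_width: 0.0676
gripper_force: 35.0
```

Run:
```python
from h import *; from plant import r
im=r.capture('wrist'); cv2.imwrite('pics/w9.png',im[:,:,::-1])
s=r.get_state(); print(s['tcp_pos'],s['eef_rot'],s['gripper_width'],*go(s,.606,.2385,.019,-97.4))
```

```text
[0.606  0.2381 0.0665] [-179.9881   -0.0062  -97.4384] 0.06743500187005794 [-0.0008  0.      0.0949 -0.0004] dist mm 47 turn -0.0
```

View pics/w9.png

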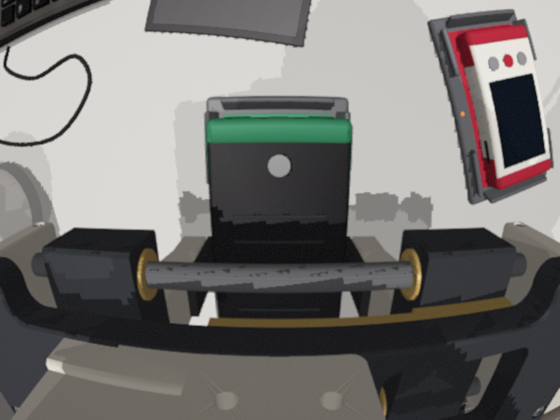

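The bank at about (279,180) is square over its cradle at (278,110), and the magnifier is seated at (500,110). I'll lower the bank.

>>> {"op": "play_rows", "data": {
  "rows": [
    [[1, 0, 0, 0.015, 0], [1, 0, 0, 0.03, 0], [1, 0, 0, 0.045, 0], [1, 0, 0, 0.06, 0], [1, 0, 0, 0.075, 0], [1, 0, 0, 0.085, 0], [1, 0, 0, 0.092, 0], [1, 0, 0, 0.094, 0]]
  ]
}}

```text
time_s: 30.03
tcp_pos: [0.6053, 0.2382, 0.0184]
eef_rot: [179.9, -0.0, -97.4]
contact_force: [-1.3, 0.8, -2.9]
gripper_width: 0.068
gripper_force: 35.0
```

>>> {"op": "play_rows", "data": {
  "rows": [
    [[1, 0, 0, 0.001, 0], [1, 0, 0, 0.002, 0], [1, 0, 0, 0.003, 0], [1, 0, 0, 0.004, 0], [1, 0, 0, 0.004, 0], [1, 0, 0, 0.004, 0], [1, 0, 0, 0.004, 0], [1, 0, 0, 0.004, 0]]
  ]
}}

```text
time_s: 30.7
tcp_pos: [0.6057, 0.2385, 0.0175]
eef_rot: [-180.0, 0.0, -97.4]
contact_force: [0.3, 1.1, -2.8]
gripper_width: 0.0674
gripper_force: 35.0
```

>>> {"op": "play_rows", "data": {
  "rows": [
    [[1, 0, 0, 0.001, 0], [1, 0, 0, 0.002, 0], [1, 0, 0, 0.003, 0], [1, 0, 0, 0.003, 0], [1, 0, 0, 0.003, 0], [1, 0, 0, 0.003, 0], [1, 0, 0, 0.003, 0], [1, 0, 0, 0.003, 0]]
  ]
}}

```text
time_s: 31.37
tcp_pos: [0.6058, 0.2385, 0.0169]
eef_rot: [-180.0, 0.0, -97.4]
contact_force: [-3.6, -0.8, 6.2]
gripper_width: 0.0678
gripper_force: 35.0
```

Contact. Next I'll release, rise and move clear.

>>> {"op": "play_rows", "data": {
  "rows": [
    [[0, 0, 0, -0.001, 0], [0, 0, 0, -0.002, 0], [0, 0, 0, -0.002, 0], [0, 0, 0, -0.002, 0], [0, 0, 0, -0.002, 0], [0, 0, 0, -0.002, 0], [0, 0, 0, -0.002, 0], [0, 0, 0, -0.002, 0]]
  ]
}}

```text
time_s: 32.03
tcp_pos: [0.6057, 0.2384, 0.0168]
eef_rot: [180.0, -0.0, -97.4]
contact_force: [-1.0, -0.9, -0.5]
gripper_width: 0.0878
gripper_force: 0.0
```

>>> {"op": "play_rows", "data": {
  "rows": [
    [[0, 0, 0, -0.02, 0], [0, 0, 0, -0.06, 0], [0, 0, 0, -0.12, 0], [0, 0, 0, -0.2, 0], [0, 0, 0, -0.28, 0], [0, 0, 0, -0.36, 0], [0, 0, 0, -0.43, 0], [0, 0, 0, -0.45, 0]]
  ]
}}

```text
time_s: 32.7
tcp_pos: [0.6079, 0.2392, 0.2501]
eef_rot: [-179.5, 0.3, -97.4]
contact_force: [1.2, 0.6, 0.9]
gripper_width: 0.0874
gripper_force: 0.0
```

>>> {"op": "play_rows", "data": {
  "rows": [
    [[0, 0.03, 0.03, 0, 0], [0, 0.1, 0.05, 0, 0], [0, 0.18, 0.07, 0, 0], [0, 0.26, 0.08, 0, 0], [0, 0.34, 0.08, 0, 0], [0, 0.4, 0.08, 0, 0], [0, 0.42, 0.08, 0, 0], [0, 0.42, 0.08, 0, 0]]
  ]
}}

```text
time_s: 33.37
tcp_pos: [0.5383, 0.033, 0.2429]
eef_rot: [-179.9, 0.0, -97.6]
contact_force: [0.2, -0.1, 1.1]
gripper_width: 0.0872
gripper_force: 0.0
```

Run:
```python
from h import *; from plant import r
w=r.capture('wrist'); s=r.capture('scene')
cv2.imwrite('pics/end.png',np.vstack([cv2.resize(w,(400,300)),cv2.resize(s,(400,300))])[:,:,::-1])
i=r.camera_info('wrist'); print(r.get_state()['tcp_pos'],r.get_state()['time_s'])
for c,z,n in(('green',.03,[.606,.2385]),('red',.028,[.4226,.1685]),('blue',.026,[.591,-.2532]),('amber',.024,[.4223,-.1525])):
    try: device(w,i,c,z,True,n)
    except Exception as e: print(c,e)
```

```text
[0.539  0.0352 0.2425] 33.4667
green list index out of range
red rect [0.4436 0.2184] [36.8 13.9] -46.3 mid [0.4425 0.2195] capyaw [3.5, -79.1] line 129.4 len 21.3
blue list index out of range
amber list index out of range
```

View pics/end.png

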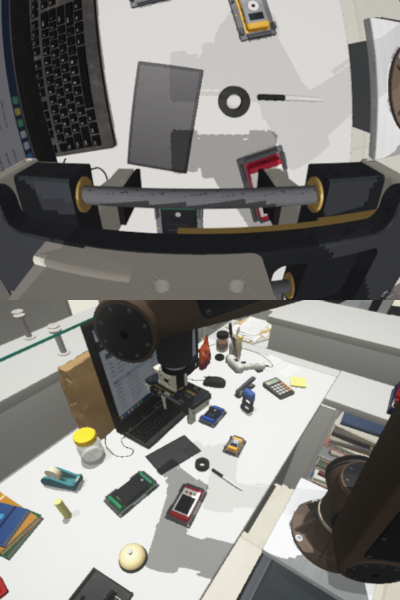

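All four devices look seated, and the bell and stamp are upright. I'll do one numeric check from the scene camera before handing in.

Run:
```python
from h import *; from plant import r
w=r.capture('scene'); i=r.camera_info('scene')
for c,z,n in(('green',.03,[.606,.2385]),('red',.028,[.4226,.1685]),('blue',.026,[.591,-.2532]),('amber',.024,[.4223,-.1525])):
    try: device(w,i,c,z,False,n)
    except Exception as e: print(c,e)
```

```text
green rect [0.6028 0.2403] [141.1  65.3] 82.4 mid [0.6033 0.2403] capyaw [-8.1, -7.2] line 82.0 len 131.1
red rect [0.4175 0.1746] [123.3  62.7] -79.5 mid [0.4176 0.1718] capyaw [9.6, 6.5] line 100.2 len 111.2
blue rect [ 0.5851 -0.2446] [106.2  59.6] -86.9 mid [ 0.5858 -0.2494] capyaw [1.5, 3.3] line 93.9 len 85.8
amber rect [ 0.4185 -0.1514] [66.9 41.7] -83.2 mid [ 0.4193 -0.1515] capyaw [7.2, 0.4] line 94.2 len 54.5
```

```bash
python3 -c "
from plant import r
print(r.close_job())"
```

```text
the job is handed in; nothing more can be done
None
```

I set all four devices down into their own cradles, left the bell and date stamp untouched, and handed the job in at about 34 s; no verdict was returned.

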